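# Tighten and lock the castle nut of a cylinder's rod eye

### The job

Tighten the castle nut on the slanted stud clockwise until it is tight (the lug on its collar meets the small sprung tab on the rod eye), then turn it a little further, only as far as the first slot that lines up with the cotter hole in the stud, and no further. Then slide the captive locking pin fully home through that slot, let go, and do not disturb the gauge, valve, carton and spanner standing around.

Things in the scene. Friction and masses are not known exactly. Their poses are not given: they have to be found in the camera images.
- stud: Fixed steel stud, 29 mm diameter, leaning 28 degrees. Origin on its axis at the foot of the nut, 110 mm above the bench, on the top of the rod eye (80 mm disc). z runs up the stud, which ends 52 mm up; y is the direction of the cotter hole, 40 mm up, and points to the locking pin; x points uphill. A dark line across the stud's end shows the hole's direction
- tight_tab (a point): Top of a small sprung steel tab, 18 by 5 mm and 6 mm high, on the rod eye at the stud's -x side (38 to 56 mm from the axis). The lug on the nut's collar meets it when the nut is tight, and pushes it on round the stud from there; the slot is in line with the cotter hole when the tab has been pushed 0.35 rad
- pin_guide (a point): Middle of the top of the fixed aluminium guide block of the locking pin; in the stud's frame the block spans x -16 to 16, y 105 to 131, z up to 52 mm
- cylinder_end (a point): Far end of the fixed hydraulic cylinder, on its centre line. It lies level along the stud's -y axis: a 22 mm rod from the eye, then 54 mm in diameter from 84 mm to 202 mm from the stud, its top 18 mm above the foot of the nut (along the stud)
- castle_nut (a joint): Turn of the castle nut in rad; grows as it is tightened (clockwise seen down the stud). Takes about 0.2 N m up to 2.0, where it is tight, then 0.3 N m more per rad, and stays where it is left. At 2.35 a slot is in line with the cotter hole (the first after tight); slots line up every 1.047 rad. The nut does not move along the stud
- nut_mid (a point): On the nut's axis 24 mm above its foot, turning with it. Dark steel six-sided nut, 56 mm across flats, 65 mm across corners, 48 mm high: round collar 70 mm in diameter for the lowest 6 mm, with one small lug out to 44 mm from the axis; flats from 6 to 48 mm; in the top 16 mm six slots 14 mm wide, one at the middle of each flat
- nut_foot (a point): On the nut's axis at its foot, turning with it. Seen down the stud, the nut's flats (and slots) face the angles 2.35 minus castle_nut, plus multiples of 1.047 rad, measured anticlockwise from the stud's y axis
- lock_pin (a joint): Travel of the captive locking pin in m: 0 drawn back, 0.038 home. It slides along the stud's -y axis, needs about 2 N, stays where it is left. The steel pin, 8 mm in diameter, lies 40 mm above the nut's foot; its round tip is 46 mm from the stud's axis when drawn back, 8 mm when home. It cannot pass the nut unless a slot is in line
- pin_knob (a point): On the pin's black block-shaped knob, 50 mm above the nut's foot (along the stud), moving with it; axes as the stud's. The knob is 16 mm along x, 12 mm along y, and reaches from 32 to 62 mm along z above the nut's foot; its centre is 86 mm from the stud's axis when drawn back, 48 mm when home
- gauge: Bystander: pressure gauge on a brass post with a round steel foot, 239 mm tall; foot 76 mm in diameter, dial 68 mm in diameter centred 205 mm up. Origin at the centre of its underside
- valve: Bystander: low valve block, 60 by 90 mm and 56 mm high, aluminium base with white and black housings. Origin at the centre of its underside
- carton: Bystander: cardboard box, 80 by 120 by 40 mm high. Origin at the centre of its underside
- spanner: Bystander: steel spanner about 150 mm long lying flat. Origin at its middle on the underside

How it is judged:
On the way, in this order (a step that is already met when the one before it is completed fails the run):
1. the nut is turned until tight, with the pin still back (value of joint castle_nut above 2 rad and value of joint lock_pin below 0.014 m).
2. the nut is turned on until its slot lines up with the cotter hole, with the pin still back (value of joint castle_nut between 2.23 and 2.47 rad and value of joint lock_pin below 0.014 m), for 0.2 s.
3. the locking pin is slid home through the slot (value of joint lock_pin above 0.034 m), for 0.2 s.
At the end, for the whole second after the job is handed in: The nut is past tight with its first slot on the cotter hole (castle_nut within 0.12 rad of 2.35), the locking pin is home (lock_pin over 0.034 m), and gauge, valve, carton and spanner stand within 20 mm of where they were (value of joint castle_nut between 2.23 and 2.47 rad and value of joint lock_pin above 0.034 m and distance of each of gauge, valve, carton, spanner from where it was at the start of the episode below 0.02 m and angle between gauge's own z axis and vertical below 0.2 rad); the robot touches nothing.
It fails at once if the nut is turned well past the first slot (value of joint castle_nut above 2.7 rad).
It fails at once if the pin is pushed in before the nut is tight (value of joint lock_pin above 0.02 m and value of joint castle_nut below 2 rad).
It fails at once if the gauge is knocked over (angle between gauge's own z axis and vertical above 0.4 rad).
It fails at once if a bystander is shoved out of place (distance of any of gauge, valve, carton, spanner from where it was at the start of the episode above 0.03 m).
It also fails if it takes over 54 s, if anything falls off the work surface, if the arm or the gripper's body presses on something with over 40 N, if the wrist force passes 120 N, or if a joint passes its speed limit or range.

### The arm

A 6-joint arm with a two-finger parallel gripper is mounted at the origin on the work surface. World frame = base frame: x ahead of the robot, y to its left, z up, the work surface at z = 0. Lengths are in m, angles in rad, forces in N, time in s.
With the tool pointing down it reaches from about 0.375 to 0.9 m from the base axis. Payload 3.1 kg.
Tool frame: the origin (TCP) lies at the very end of the fingers, on their centre line; the grasp point (between the pads) lies 19 mm behind it; z points along the fingers, y is the direction in which the jaws open and shut (so a half turn about z gives the same grasp; the last joint's range is limited). The gripper opens to 85 mm and grips with 20 to 120 N. Pads are 22 mm wide; open, the fingers measure 114 mm over their backs; the gripper's body (76 mm by 85 mm) begins 54 mm behind the grasp point. The pads swing forward as they close: fully open they stand 13 mm farther back than shut.
Start: joints at [1.145, 0.527, 1.433, -0, 1.181, -0.178], TCP at [0.153, 0.606, 0.231] pointing down, gripper open.
Joint ranges: [-3.08, 3.08], [-0.75, 2.2], [0.22, 2.44], [-1.43, 4.57], [0, 2.65], [-2.85, 2.85]. Speed limits (rad/s): [2.79, 2.79, 3.14, 3.14, 3.14, 3.14].

### API

Orientations are given as a unit quaternion [x, y, z, w].
In Python, from station import * gives the robot as it stands.
- The arm moves only by the tool jog_arm, never from a script. Its argument "motion" is a list of rows, each a list of 5 numbers: the shift along the world's x, y, z in cm, then the turn about the world's z in degrees, then the closure in counts, from 0 (fully open) to 255 (shut). In form: [[tx, ty, tz, yaw, jaw], ...]. A call has 1 to 10 rows; each row shifts and turns the pose as measured when the row begins; what a row does not reach is not made up. A row lasts 1/12 s, in which the tool goes at most 41.7 mm and 7.16 degrees, less where a joint would pass 70% of its speed; a pose out of reach is approached as far as the arm can. A call with a gripper value outside its range is refused whole. The fingers move at their own pace and stop on an object; "squeeze" is the grip in N (left out, the last holds). Time passes only in rows, so rows that do not move let the fingers close. It gives the time, the measured TCP pose, the force and the opening at its end, in the units of the state.
- sense(): the state, without advancing time (a new reading comes with each control period).
- snapshot(name): name is "scene" or "top" or "wrist"; returns a dict with "img" (400x640x3 uint8, red, green, blue), "depth" (400x640 float32, m along the optical axis (not along the pixel's ray), 0 where there is no reading), "intrinsics" (3x3 intrinsics, pixels), "eye" and "attitude" of the camera in the world. Camera axes: x right, y down, z forward; pixel columns grow to the right and rows downward; lengths in m; the calibration is good to about 2 mm. A picture is of the moment at which its call begins.
- sign_off(): hands the job in, once; it reports no verdict.
The state is a dict: "t": time; "q": joint angles; "qd": joint speeds; "tau": joint torques, N m; "tcp_pos": TCP position; "tool_rot": TCP orientation; "force": force on the tool from outside, world axes, zero at the start; "ft_torque": the same for the moment, N m; "finger_gap": opening from 0.0 (shut) to 1.0 (fully open).
Only numpy, scipy, OpenCV 4.12 (cv2) and the standard library are available. Lean on these libraries where they do the work, as an engineer would, in place of code of your own. Each camera call takes 0.05 s, during which the arm holds its last target.

## Working session

There is one attempt and no reset: what is moved stays moved. The work goes in short steps, Python scripts to look and compute and a tool call to move; the robot and the scene stay as the last step left them, time stands still between calls to the robot, and variables do not carry over. Pictures are saved under pics/ and viewed, and the job is handed in when it is done.

Besides the shell and the picture viewer there is one more tool, called after "Emit:" in YAML: its name, and indented under it one key for each argument. jog_arm: Moves the arm, as the interface text tells. Its arguments: {"type":"object","properties":{"motion":{"type":"array","items":{"type":"array","items":{"type":"number"}}},"squeeze":{"type":"number"}},"required":["motion"]}

```bash
mkdir -p pics; ls
cat > h.py <<'E'
from station import *
import numpy as np, cv2
def snap(n,fn=None):
    s=snapshot(n)
    np.savez('last_%s.npz'%n,**{k:np.array(v) for k,v in s.items()})
    if fn: cv2.imwrite('pics/'+fn,s['img'][:,:,::-1])
    return s
E
python3 - <<'E'
from h import *
s=sense()
print({k:np.round(v,3) for k,v in s.items()})
for n in ['scene','top','wrist']:
    d=snap(n,n+'0.png'); print(n,d['eye'],d['attitude'],d['intrinsics'])
E
```

```text
pics
{'t': np.float64(0.0), 'q': array([ 1.146,  0.528,  1.434,  0.   ,  1.181, -0.179]), 'qd': array([-0.001, -0.   ,  0.003, -0.002,  0.   ,  0.002]), 'tau': array([-0.0000e+00, -4.4235e+01, -1.7802e+01, -0.0000e+00,  8.0000e-03,
       -0.0000e+00]), 'tcp_pos': array([0.152, 0.605, 0.23 ]), 'tool_rot': array([ 0.123,  0.992, -0.001, -0.   ]), 'force': array([ 0.014, -0.205,  0.554]), 'ft_torque': array([-0.002, -0.042,  0.04 ]), 'finger_gap': np.float64(1.0)}
scene [1.03283367 0.25363515 0.8977445 ] [ 0.48889827  0.8233054  -0.24723885 -0.14839017] [[398.99410212   0.         319.96356806]
 [  0.         398.99410212 201.0511597 ]
 [  0.           0.           1.        ]]
top [0.37514236 0.02162719 1.03140806] [-0.66764383  0.73608054 -0.080858    0.07680585] [[491.46552196   0.         312.28133774]
 [  0.         491.46552196 197.11077565]
 [  0.           0.           1.        ]]
wrist [0.07669317 0.62398106 0.37290513] [0.7790522  0.60795068 0.0938176  0.12112762] [[359.42781002   0.         324.98465165]
 [  0.         359.42781002 200.80324377]
 [  0.           0.           1.        ]]
```

View pics/scene0.png

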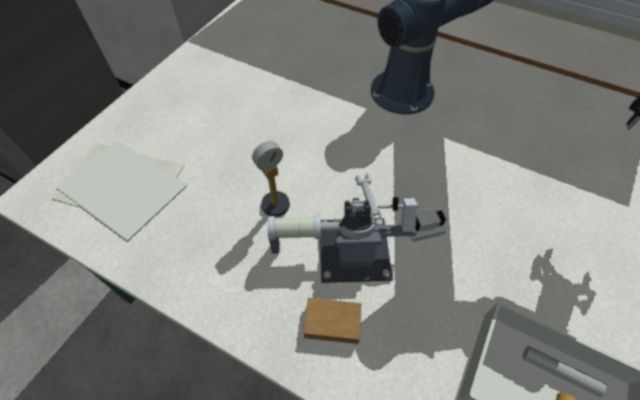

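View pics/top0.png

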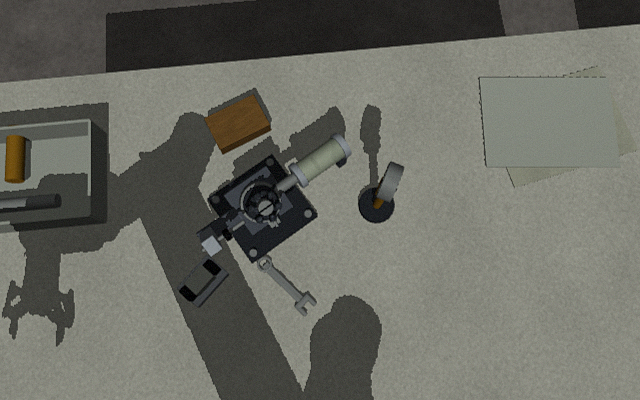

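View pics/wrist0.png

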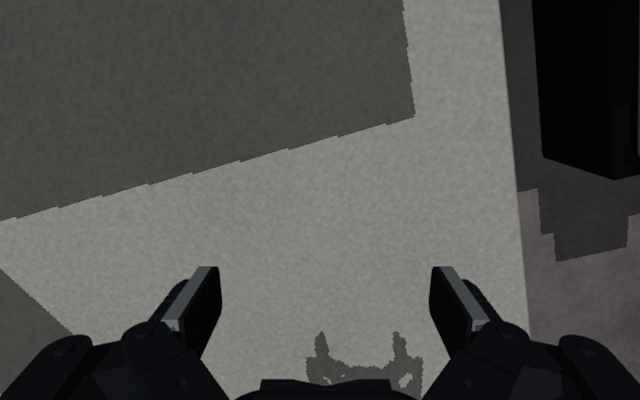

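The scene view shows the fixture around px (357,230). Its cylinder runs left to (275,228), the pin guide is at (408,212), the gauge at (270,180), the carton at (333,320), the spanner at (367,190) and the valve near (430,225). In the top view the nut is at about (264,207), the cylinder end at (342,150) and the guide at (212,243). I'll enlarge these next.

```bash
cat >> h.py <<'E'
from scipy.spatial.transform import Rotation as R
def load(n):
    return dict(np.load('last_%s.npz'%n))
def p3(d,u,v,z=None):
    K=d['intrinsics']; 
    if z is None: z=d['depth'][int(round(v)),int(round(u))]
    c=np.array([(u-K[0,2])/K[0,0]*z,(v-K[1,2])/K[1,1]*z,z])
    return R.from_quat(d['attitude']).apply(c)+d['eye']
def cloud(d):
    K=d['intrinsics'];z=d['depth'].astype(float);v,u=np.mgrid[:z.shape[0],:z.shape[1]]
    c=np.stack([(u-K[0,2])/K[0,0]*z,(v-K[1,2])/K[1,1]*z,z],-1)
    return (R.from_quat(d['attitude']).apply(c.reshape(-1,3))+d['eye']).reshape(c.shape)
def proj(d,P):
    c=R.from_quat(d['attitude']).inv().apply(np.atleast_2d(P)-d['eye']); K=d['intrinsics']
    return np.stack([c[:,0]/c[:,2]*K[0,0]+K[0,2],c[:,1]/c[:,2]*K[1,1]+K[1,2]],1)
def crop(d,fn,u0,v0,w,h,s,gamma=1.0):
    im=d['img'][v0:v0+h,u0:u0+w,::-1]
    im=cv2.resize(im,None,fx=s,fy=s,interpolation=cv2.INTER_CUBIC)
    im=(255*(im/255.)**gamma).astype(np.uint8)
    cv2.imwrite('pics/'+fn,im)
E
python3 - <<'E'
from h import *
d=load('top'); crop(d,'top_c.png',160,120,200,150,4,0.6)
d2=load('scene'); crop(d2,'scene_c.png',300,160,160,120,5,0.6)
P=cloud(d)
for n,u,v in [('stud',265,207),('guide',211,243),('cylend',342,148),('cyl',320,160),('carton',238,121),('gaugefoot',370,210),('valve',203,282),('plate',305,212)]:
    print(n,P[v,u].round(4))
E
```

```text
stud [0.5632 0.0941 0.1579]
guide [0.507  0.1948 0.1591]
cylend [ 0.6722 -0.0604  0.1243]
cyl [ 0.6516 -0.0155  0.1265]
carton [0.7831 0.1476 0.0378]
gaugefoot [ 0.5657 -0.1138  0.0159]
valve [0.4474 0.2351 0.055 ]
plate [0.5748 0.0228 0.0159]
```

View pics/top_c.png

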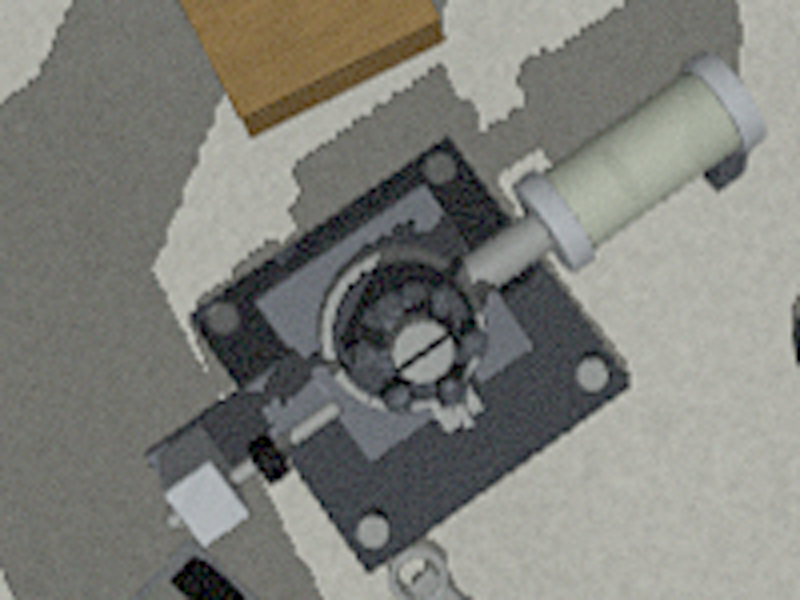

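View pics/scene_c.png

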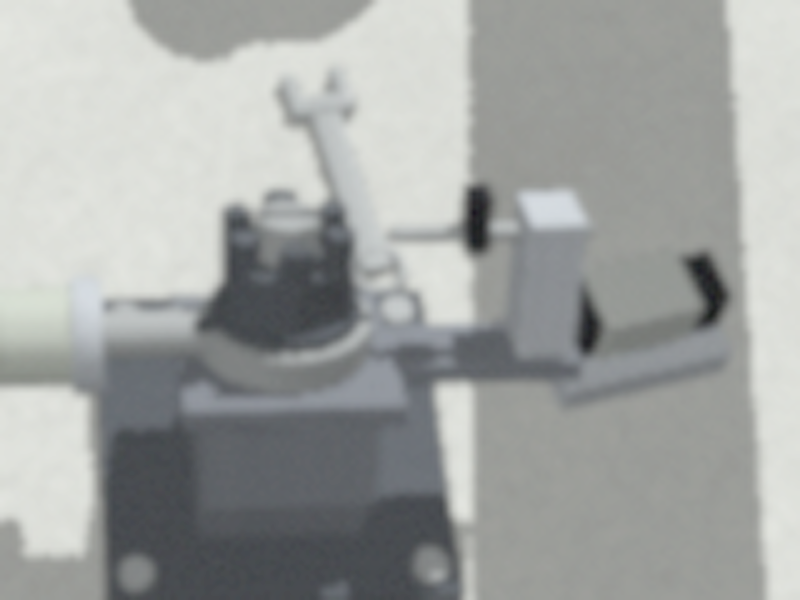

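Run:
```python
from h import *
d=load('top'); P=cloud(d)
# guide top and stud end by depth clusters
G=P[236:256,200:224].reshape(-1,3); G=G[(G[:,2]>0.15)&(G[:,2]<0.17)]; print('guide',len(G),G.mean(0),G.min(0),G.max(0))
S=P[200:216,257:276]; im=d['img'][200:216,257:276].mean(-1)
m=im>90; print('stud',m.sum(),S[m].mean(0),np.median(S[m],0))
vv,uu=np.nonzero(m); print(uu.mean()+257,vv.mean()+200)
ds=load('scene');Q=cloud(ds)
for u,v in [(356,206),(410,200),(396,205),(353,204)]: print(u,v,Q[v,u].round(4))
G2=Q[196:208,402:420].reshape(-1,3);G2=G2[(G2[:,2]>0.15)];print('guide scene',len(G2),G2.mean(0))
```

```text
guide 241 [0.50525168 0.19656962 0.15653776] [0.48832731 0.17780272 0.15015275] [0.52141174 0.21334568 0.16567731]
stud 129 [0.56243972 0.09397366 0.15613527] [0.56242828 0.09392113 0.15626244]
265.17054263565893 207.6046511627907
356 206 [0.5765 0.0977 0.1605]
410 200 [0.4991 0.1956 0.1528]
396 205 [0.5287 0.1734 0.1559]
353 204 [0.5731 0.089  0.1576]
guide scene 103 [0.51641967 0.19886778 0.16430674]
```

```bash
cat >> h.py <<'E'
YAW=np.deg2rad(119.1); O=np.array([.5837,.1059,.1102])
def frame(yaw=YAW):
    y=np.array([np.cos(yaw),np.sin(yaw),0]); xh=np.array([y[1],-y[0],0]); a=np.deg2rad(28)
    z=np.array([0,0,np.cos(a)])-np.sin(a)*xh; x=np.cos(a)*xh+np.array([0,0,np.sin(a)])
    return np.stack([x,y,z],1)
def S2W(p,o=None,yaw=None):
    return np.atleast_2d(p)@frame(YAW if yaw is None else yaw).T/1000+(O if o is None else o)
def W2S(P): return ((np.atleast_2d(P)-O)@frame())*1000
def angpt(a,r,z): # a measured anticlockwise from y
    return [-r*np.sin(a),r*np.cos(a),z]
def overlay(d,fn,u0,v0,w,h,s,c=None,gamma=.6):
    im=cv2.resize(d['img'][v0:v0+h,u0:u0+w,::-1],None,fx=s,fy=s,interpolation=cv2.INTER_CUBIC)
    im=(255*(im/255.)**gamma).astype(np.uint8)
    def pl(pts,col,closed=False):
        q=proj(d,S2W(pts)); q=((q-[u0,v0]+.5)*s).astype(np.int32); cv2.polylines(im,[q.reshape(-1,1,2)],closed,col,1,cv2.LINE_AA)
    t=np.linspace(0,2*np.pi,49)
    pl([angpt(a,14.5,52) for a in t],(0,255,0)); pl([[0,-14,52],[0,14,52]],(0,255,0))
    pl([angpt(a,40,0) for a in t],(255,255,0))
    pl([[-16,105,52],[16,105,52],[16,131,52],[-16,131,52]],(0,255,0),True)
    pl([[-38,-2.5,6],[-56,-2.5,6],[-56,2.5,6],[-38,2.5,6]],(255,0,255),True)
    pl([[-8,80,62],[8,80,62],[8,92,62],[-8,92,62]],(0,128,255),True)
    pl([[0,46,40],[0,80,40]],(0,128,255))
    if c is not None:
        base=2.35-c
        for zz in (6,48): pl([angpt(base+(k+.5)*np.pi/3,32.3,zz) for k in range(6)],(0,0,255),True)
        for k in range(6):
            f=base+k*np.pi/3; n=np.array(angpt(f,1,0)); tt=np.array([-n[1],n[0],0])
            e=np.array([0,0,1])
            for sg in(-7,7): pl([n*15+tt*sg+48*e,n*28+tt*sg+48*e,n*28+tt*sg+32*e],(0,255,255))
    cv2.imwrite('pics/'+fn,im)
E
python3 - <<'E'
from h import *
d=load('top'); overlay(d,'ov_t.png',210,160,100,75,8)
d=load('scene'); overlay(d,'ov_s.png',310,175,120,90,6)
d=load('top'); crop(d,'raw_t.png',230,180,70,52,11,.45)
E
```

```text
(no output)
```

View pics/ov_t.png

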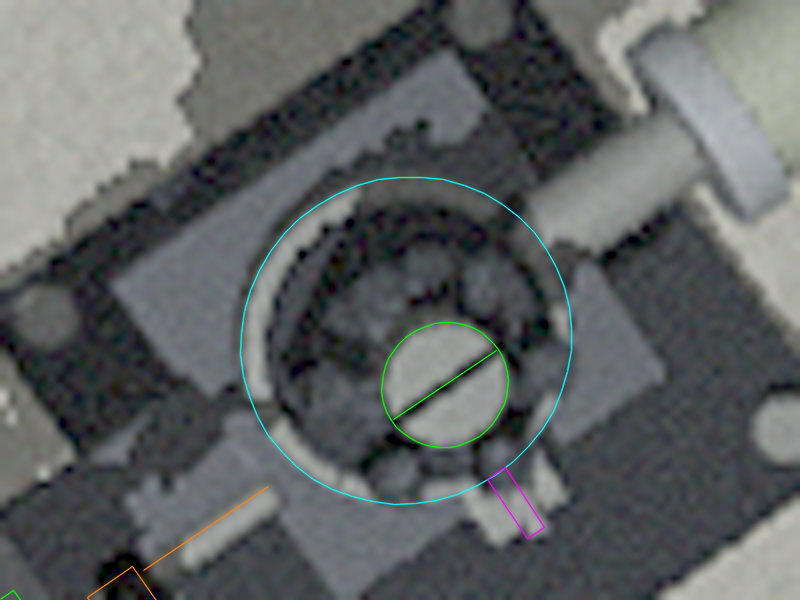

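View pics/ov_s.png

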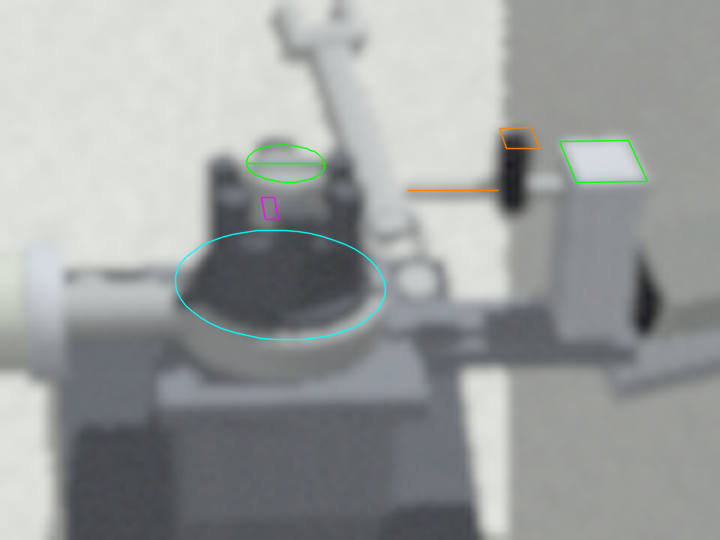

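View pics/raw_t.png

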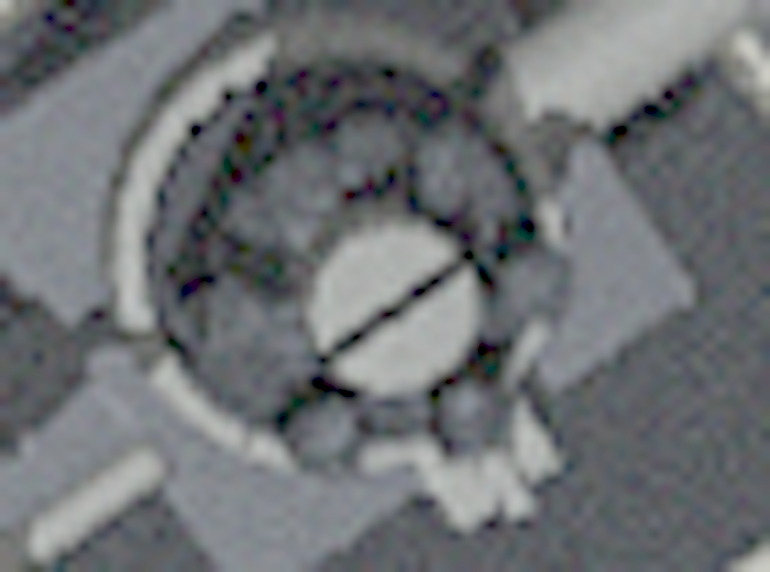

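The top and scene overlays agree with the stud pose to about 2 mm. The stud end is at crop (445,384) and the tab at (515,500). The nut's prongs are blurry, so I'll go closer with the wrist camera.

Run:
```python
from h import *
d=load('wrist'); s=sense()
r=R.from_quat(d['attitude']); print('fwd',r.apply([0,0,1]),'tcp px',proj(d,s['tcp_pos']))
Rt=R.from_quat(s['tool_rot']); print('cam in tool',Rt.inv().apply(d['eye']-s['tcp_pos']), Rt.inv().apply(r.apply([0,0,1])))
# desired: tool yaw y=119.1, TCP s.t. nut top seen; try TCPs
np.save('camrel.npy',np.r_[Rt.inv().apply(d['eye']-s['tcp_pos']),(Rt.inv()*r).as_quat()])
top=S2W([0,0,48])[0]
yw=np.deg2rad(119.1); y=np.array([np.cos(yw),np.sin(yw),0]); x=np.array([-y[1],y[0],0])
Rn=R.from_matrix(np.stack([x,y,[0,0,-1]],1)); cr=np.load('camrel.npy')
for h in (.24,.28,.32):
  for off in (0,.03,.06,.09):
    tcp=np.array([top[0],top[1],h])+off*x
    dd=dict(d); dd['eye']=tcp+Rn.apply(cr[:3]); dd['attitude']=(Rn*R.from_quat(cr[3:])).as_quat()
    print(h,off,tcp.round(3),proj(dd,top).round(0),proj(dd,S2W([0,0,0])).round(0))
print(Rn.as_quat())
```

```text
fwd [ 0.29345685 -0.07465652 -0.95305272] tcp px [[326.53765622 271.1255681 ]]
cam in tool [ 0.07796893 -0.00085959 -0.14233826] [-3.03080658e-01  9.08138537e-04  9.52964475e-01]
0.24 0 [0.564 0.095 0.24 ] [[326. 208.]] [[326. 217.]]
0.24 0.03 [0.538 0.08  0.24 ] [[326. 248.]] [[326. 251.]]
0.24 0.06 [0.512 0.066 0.24 ] [[326. 286.]] [[326. 283.]]
0.24 0.09 [0.485 0.051 0.24 ] [[326. 321.]] [[326. 313.]]
0.28 0 [0.564 0.095 0.28 ] [[326. 191.]] [[326. 202.]]
0.28 0.03 [0.538 0.08  0.28 ] [[326. 227.]] [[326. 233.]]
0.28 0.06 [0.512 0.066 0.28 ] [[326. 261.]] [[325. 261.]]
0.28 0.09 [0.485 0.051 0.28 ] [[326. 292.]] [[325. 289.]]
0.32 0 [0.564 0.095 0.32 ] [[326. 179.]] [[326. 190.]]
0.32 0.03 [0.538 0.08  0.32 ] [[326. 211.]] [[325. 218.]]
0.32 0.06 [0.512 0.066 0.32 ] [[326. 241.]] [[325. 244.]]
0.32 0.09 [0.485 0.051 0.32 ] [[325. 270.]] [[325. 269.]]
[-0.25122478  0.96792877  0.          0.        ]
```

Emit:
jog_arm:
  motion:
    - [2.5,-3.1,0.1,3,0]
    - [2.5,-3.1,0.1,3,0]
    - [2.5,-3.1,0.1,3,0]
    - [2.5,-3.1,0.1,3,0]
    - [2.5,-3.1,0.1,3,0]
    - [2.5,-3.1,0.1,3,0]
    - [2.5,-3.1,0.1,3,0]
    - [2.5,-3.1,0.1,3,0]
    - [2.5,-3.1,0.1,3,0]
    - [2.5,-3.1,0.1,3,0]

```text
t: 0.98
tcp_pos: [0.4028, 0.2873, 0.2381]
tool_rot: [-0.159, 0.987, 0.0, -0.002]
force: [1.1, -0.1, 0.5]
finger_gap: 1.001
```

Emit:
jog_arm:
  motion:
    - [2.5,-3.1,0,2,0]
    - [2.5,-3.1,0,2,0]
    - [2.5,-3.1,0,2,0]
    - [2.5,-3.1,0,2,0]
    - [2.5,-3.1,0,1.4,0]
    - [2.5,-3.1,0,1.4,0]
    - [1.0,-0.6,0,0,0]
    - [0.2,0,0,0,0]

```text
t: 1.65
tcp_pos: [0.5749, 0.0769, 0.2374]
tool_rot: [-0.252, 0.968, -0.001, -0.001]
force: [-0.3, 0.3, -0.1]
finger_gap: 0.999
```

Run:
```python
from h import *
d=snap('wrist','w1.png'); s=sense(); print(s['tcp_pos'],s['tool_rot'],s['q'].round(2))
crop(d,'w1c.png',200,100,260,195,3,.6)
overlay(d,'w1o.png',200,100,260,195,3)
```

```text
[0.57459759 0.07736048 0.23734373] [-0.25198671  0.96772888 -0.00144268 -0.00119425] [-0.06  0.46  1.54 -0.    1.14 -2.14]
```

View pics/w1c.png

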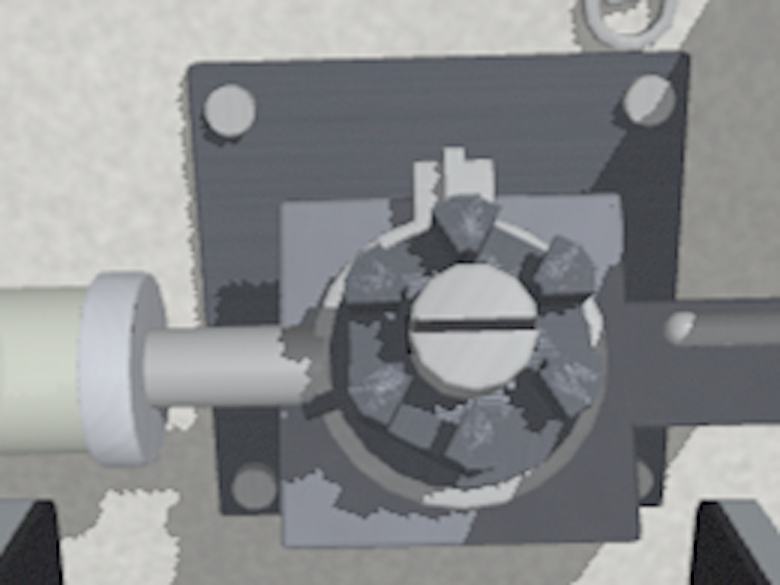

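View pics/w1o.png

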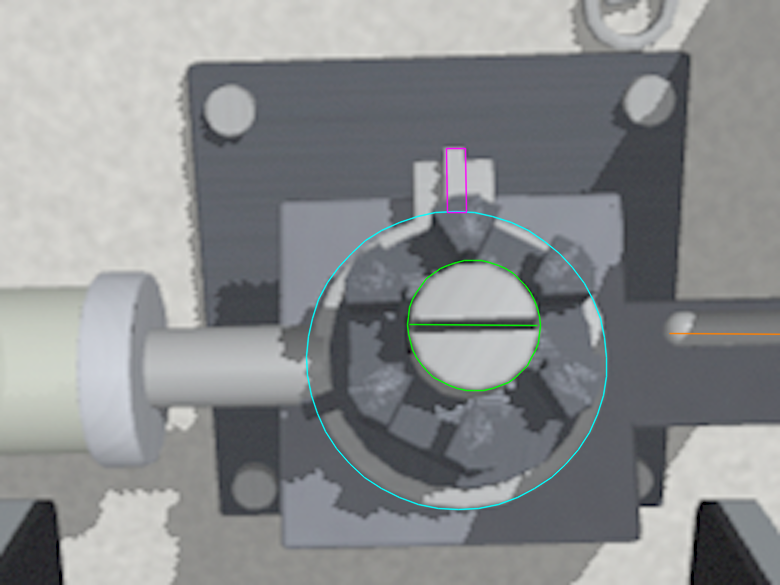

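View pics/w1.png

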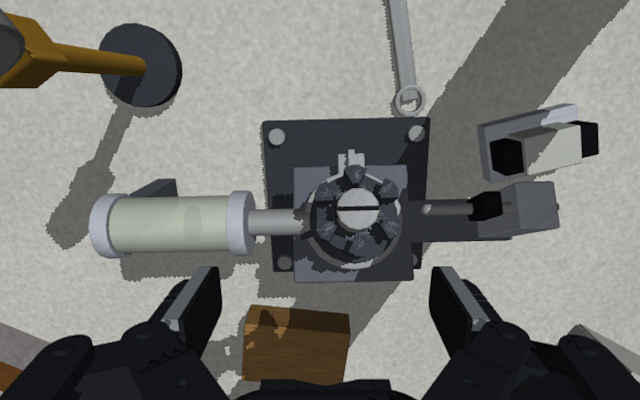

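The wrist view resolves the nut. The prongs sit near 30°, 90° and 150° from the stud's y axis, at crop (567,262), (467,225) and (375,275). The lug is at lower left (325,400), about 197°. That puts castle_nut near 0.26, which I'll check with an overlay.

Run:
```python
from h import *
d=load('wrist'); overlay(d,'w1o2.png',290,150,130,98,6,0.27)
```

```text
(no output)
```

View pics/w1o2.png

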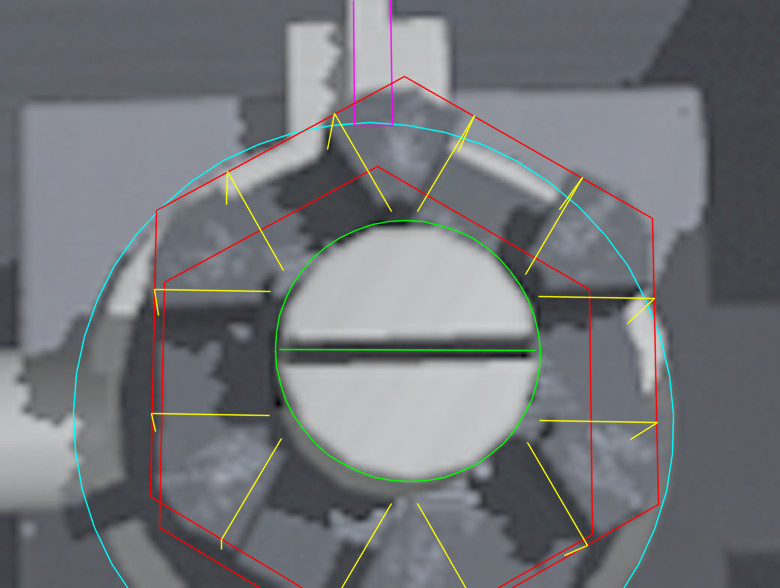

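Emit:
jog_arm:
  motion:
    - [-0.2,1.2,-1.5,0,57]
    - [0,0.6,-1.5,0,57]
    - [0,0,-1.0,0,57]
    - [0,0,0,0,57]

```text
t: 2.03
tcp_pos: [0.5685, 0.1, 0.1961]
tool_rot: [-0.253, 0.967, -0.0, -0.002]
force: [-0.4, -0.1, 0.2]
finger_gap: 0.779
```

Run:
```python
from h import *
d=snap('wrist','w2.png'); s=sense(); print(s['tcp_pos'],s['finger_gap'])
```

```text
[0.5688473  0.10015867 0.19694413] 0.7778505947976316
```

View pics/w2.png

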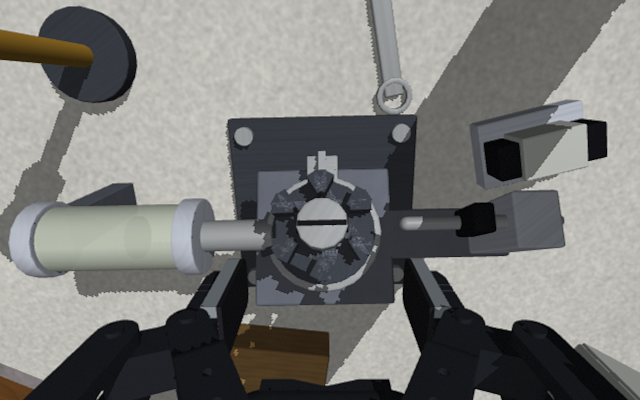

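The overlay with 0.27 matches the prongs, so the nut needs about 120° of turning. I'll descend with the jaws along the stud's y, biased 3 mm away from the pin.

Emit:
jog_arm:
  motion:
    - [0.3,-0.4,-2.5,0,57]
    - [0,0,-2.5,0,57]
    - [0,0,-1.5,0,57]
    - [0,0,-1.2,0,57]
    - [0,0,0,0,57]
  squeeze: 40

```text
t: 2.5
tcp_pos: [0.5736, 0.0993, 0.1229]
tool_rot: [-0.256, 0.967, -0.002, 0.003]
force: [0.6, -1.9, -1.8]
finger_gap: 0.777
```

```bash
cat >> h.py <<'E'
def st():
    s=sense(); q=s['tool_rot']; y=R.from_quat(q).apply([0,1,0]); p=s['tcp_pos']-O
    F=frame(); xh=np.array([F[1,1],-F[0,1],0])
    print('t %.2f tcp'%s['t'],s['tcp_pos'].round(4),'h %.1f y %.1f v %.1f mm'%(p@xh*1e3,p@F[:,1]*1e3,p[2]*1e3),'jaw ang rel y %.1f'%(np.rad2deg(np.arctan2(y[1],y[0])-YAW)),'F',s['force'].round(1),'T',s['ft_torque'].round(2),'gap mm %.1f'%(s['finger_gap']*85),'q6 %.2f'%s['q'][5])
E
python3 - <<'E'
from h import *
st(); snap('scene'); crop(load('scene'),'s3.png',290,130,160,120,5,.6)
snap('wrist','w3.png')
E
```

```text
t 2.50 tcp [0.5736 0.0993 0.1229] h -12.0 y -0.9 v 12.7 mm jaw ang rel y 0.6 F [ 0.6 -1.9 -1.8] T [-0.3  -0.16  0.03] gap mm 66.0 q6 -2.11
```

View pics/s3.png

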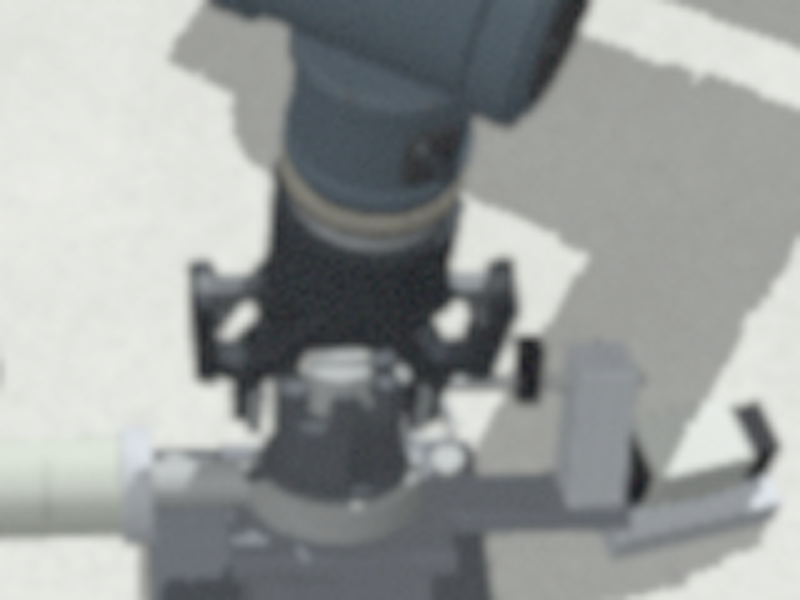

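View pics/w3.png

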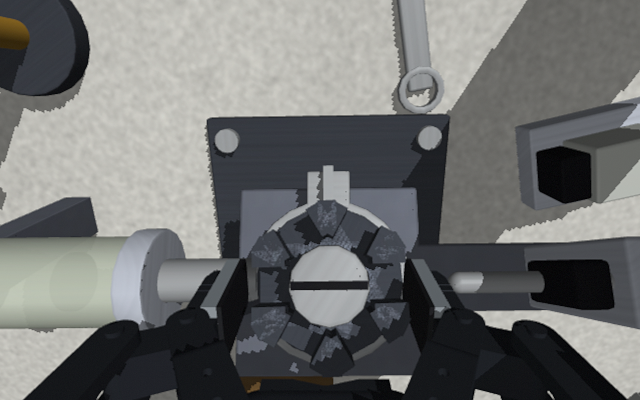

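The jaws straddle the nut at (325,285) in the wrist view, with the +y finger between the flat and the pin tip (455,283). Closing now.

Emit:
jog_arm:
  motion:
    - [0,0,-0.2,0,120]
    - [0,0,0,0,120]
    - [0,0,0,0,120]
    - [0,0,0,0,120]
  squeeze: 40

```text
t: 2.93
tcp_pos: [0.5738, 0.1013, 0.1248]
tool_rot: [-0.255, 0.967, -0.001, 0.005]
force: [1.2, -0.5, -6.8]
finger_gap: 0.65
```

```bash
python3 -c "
from h import *
st()"
```

```text
t 2.93 tcp [0.5738 0.1013 0.1248] h -10.9 y 0.8 v 14.6 mm jaw ang rel y 0.5 F [ 1.2 -0.5 -6.8] T [-0.13 -0.14 -0.11] gap mm 55.2 q6 -2.11
```

Emit:
jog_arm:
  motion:
    - [-0.3,-0.2,0,0,120]
    - [-0.3,-0.15,0,-2,120]
    - [0,0,0,-4,120]
    - [0,0,0,-4,120]
    - [0,0,0,-4,120]

```text
t: 3.35
tcp_pos: [0.5733, 0.1009, 0.126]
tool_rot: [-0.139, 0.99, -0.0, 0.011]
force: [3.2, -5.8, -1.8]
finger_gap: 0.646
```

```bash
python3 -c "
from h import *
st()"
```

```text
t 3.35 tcp [0.5733 0.1009 0.126 ] h -11.6 y 0.7 v 15.8 mm jaw ang rel y -13.1 F [ 3.2 -5.8 -1.8] T [2.74 0.71 2.17] gap mm 54.9 q6 -1.87
```

```bash
python3 -c "
from h import *
d=snap('wrist'); overlay(d,'w4.png',220,170,200,150,4,0.27+.2)
st()"
```

```text
t 3.40 tcp [0.5732 0.1009 0.1261] h -11.6 y 0.7 v 15.9 mm jaw ang rel y -13.3 F [ 2.  -6.9  0. ] T [2.53 0.85 1.73] gap mm 54.9 q6 -1.87
```

View pics/w4.png

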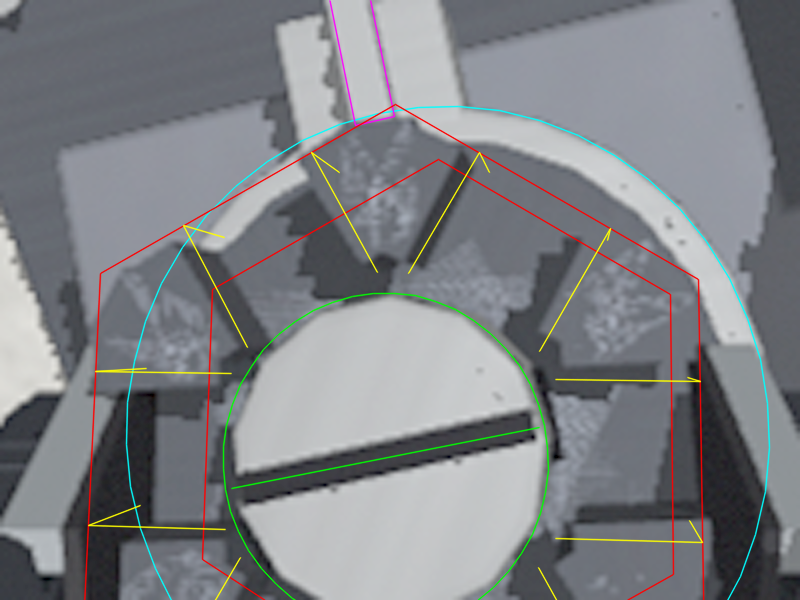

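The nut follows the jaws, and the overlay at 0.47 matches. I'll continue with less squeeze so the tilt mismatch can slip.

Emit:
jog_arm:
  motion:
    - [0,0,0,-4,120]
    - [0,0,0,-4,120]
    - [0,0,0,-4,120]
    - [0,0,0,-4,120]
    - [0,0,0,-3,120]
  squeeze: 25

```text
t: 3.82
tcp_pos: [0.5719, 0.1, 0.1295]
tool_rot: [0.019, 1.0, 0.001, 0.008]
force: [3.1, -5.4, -10.8]
finger_gap: 0.65
```

```bash
python3 -c "
from h import *
st()"
```

```text
t 3.82 tcp [0.5719 0.1    0.1295] h -13.2 y 0.6 v 19.3 mm jaw ang rel y -31.3 F [  3.1  -5.4 -10.8] T [ 3.78 -0.29  2.37] gap mm 55.2 q6 -1.55
```

Emit:
jog_arm:
  motion:
    - [0,0,0,0,45]
    - [0,0,0.5,0,40]
    - [0,0,2.5,0,40]
    - [0,0,2.2,0,40]
    - [0,0,0,6.8,40]
    - [0,0,0,6.8,40]
    - [0,0,0,6.8,40]
    - [0,0,0,6.8,40]

```text
t: 4.48
tcp_pos: [0.5738, 0.1006, 0.1932]
tool_rot: [-0.226, 0.974, 0.003, 0.013]
force: [-0.4, 0.6, -0.4]
finger_gap: 0.84
```

```bash
python3 -c "
from h import *
st()
d=snap('wrist'); overlay(d,'w5.png',220,130,200,150,4,0.27+.54)"
```

```text
t 4.48 tcp [0.5738 0.1006 0.1932] h -11.2 y 0.2 v 83.0 mm jaw ang rel y -3.0 F [-0.4  0.6 -0.4] T [-0.08  0.   -0.01] gap mm 71.4 q6 -2.06
```

View pics/w5.png

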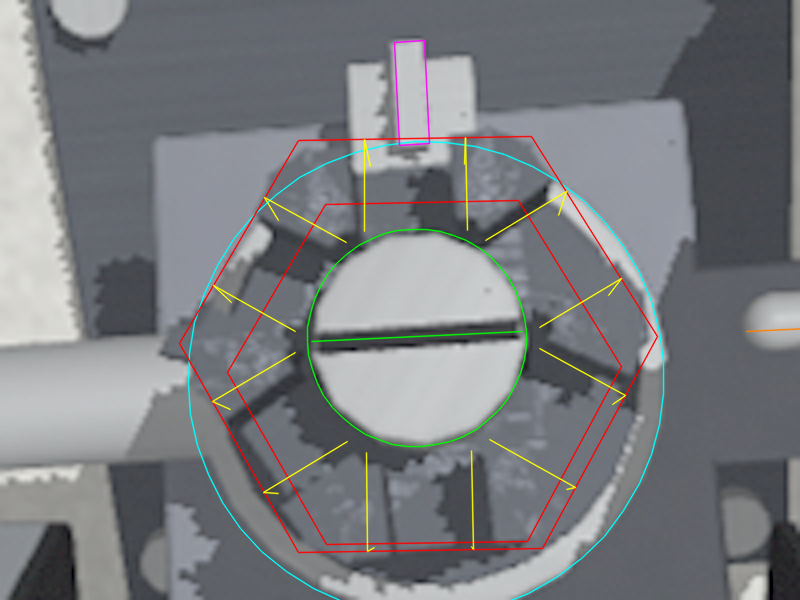

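Emit:
jog_arm:
  motion:
    - [-0.3,-0.15,0,6.8,40]
    - [-0.2,-0.15,0,6.8,40]
    - [0,0,0,6.8,40]
    - [0,0,0,6.8,40]
    - [0,0,0,6,40]
    - [0,0,0,0,40]

```text
t: 5.03
tcp_pos: [0.5705, 0.0984, 0.1999]
tool_rot: [-0.501, 0.865, 0.006, 0.016]
force: [0.3, 0.1, 0.7]
finger_gap: 0.844
```

```bash
python3 -c "
from h import *
st()"
```

```text
t 5.03 tcp [0.5705 0.0984 0.1999] h -15.2 y -0.1 v 89.7 mm jaw ang rel y 31.0 F [0.3 0.1 0.7] T [ 0.02  0.02 -0.04] gap mm 71.7 q6 -2.67
```

Emit:
jog_arm:
  motion:
    - [-0.2,-0.1,-2.5,0,40]
    - [0,0,-2.5,0,40]
    - [0,0,-1.5,0,40]
    - [0,0,-0.5,0,40]
    - [0,0,0,0,40]

```text
t: 5.45
tcp_pos: [0.5718, 0.098, 0.1331]
tool_rot: [-0.492, 0.87, 0.003, 0.021]
force: [0.1, 0.1, -0.5]
finger_gap: 0.843
```

```bash
python3 -c "
from h import *
st()
d=snap('wrist','w6.png')"
```

```text
t 5.45 tcp [0.5718 0.098  0.1331] h -14.3 y -1.1 v 22.9 mm jaw ang rel y 29.8 F [ 0.1  0.1 -0.5] T [-0.04  0.01 -0.05] gap mm 71.7 q6 -2.66
```

View pics/w6.png

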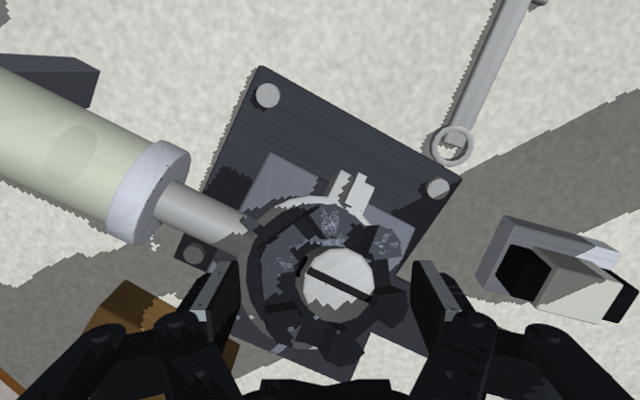

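Emit:
jog_arm:
  motion:
    - [-0.1,0,-0.8,0,40]
    - [0,0,-0.2,0,40]
    - [0,0,0,0,130]
    - [0,0,0,0,130]
    - [0,0,0,0,130]
    - [0,0,0,0,130]
  squeeze: 40

```text
t: 6.0
tcp_pos: [0.5705, 0.0992, 0.1263]
tool_rot: [-0.49, 0.871, 0.003, 0.022]
force: [0.1, -0.2, -2.9]
finger_gap: 0.696
```

```bash
python3 -c "
from h import *
st()
d=snap('wrist','w7.png')"
```

```text
t 6.00 tcp [0.5705 0.0992 0.1263] h -14.8 y 0.6 v 16.1 mm jaw ang rel y 29.6 F [ 0.1 -0.2 -2.9] T [-0.19 -0.09 -0.  ] gap mm 59.2 q6 -2.66
```

View pics/w7.png

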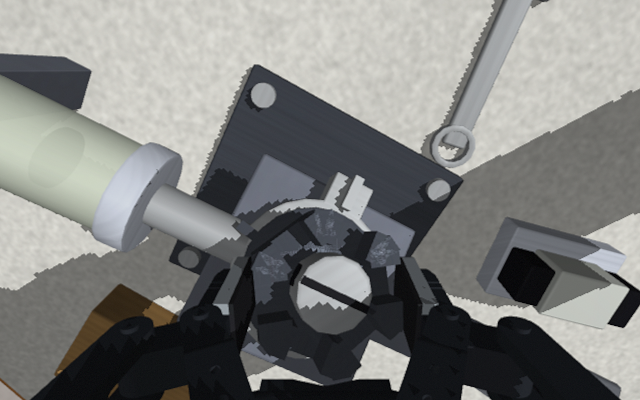

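The nut is gripped at (320,285). Turning the second stroke.

Emit:
jog_arm:
  motion:
    - [0,0,0,-4,130]
    - [0,0,0,-4,130]
    - [0,0,0,-4,130]
    - [0,0,0,-4,130]
    - [0,0,0,-4,130]
    - [0,0,0,-4,130]
    - [0,0,0,-4,130]
    - [0,0,0,-4,130]
  squeeze: 30

```text
t: 6.72
tcp_pos: [0.5683, 0.098, 0.1323]
tool_rot: [-0.226, 0.974, -0.003, 0.019]
force: [0.4, -2.1, -2.6]
finger_gap: 0.663
```

```bash
python3 -c "
from h import *
st()
d=snap('wrist'); overlay(d,'w8.png',220,190,200,150,4,0.27+1.02)"
```

```text
t 6.72 tcp [0.5683 0.098  0.1323] h -17.3 y 0.6 v 22.1 mm jaw ang rel y -2.9 F [ 0.4 -2.1 -2.6] T [0.87 0.2  0.74] gap mm 56.4 q6 -2.06
```

View pics/w8.png

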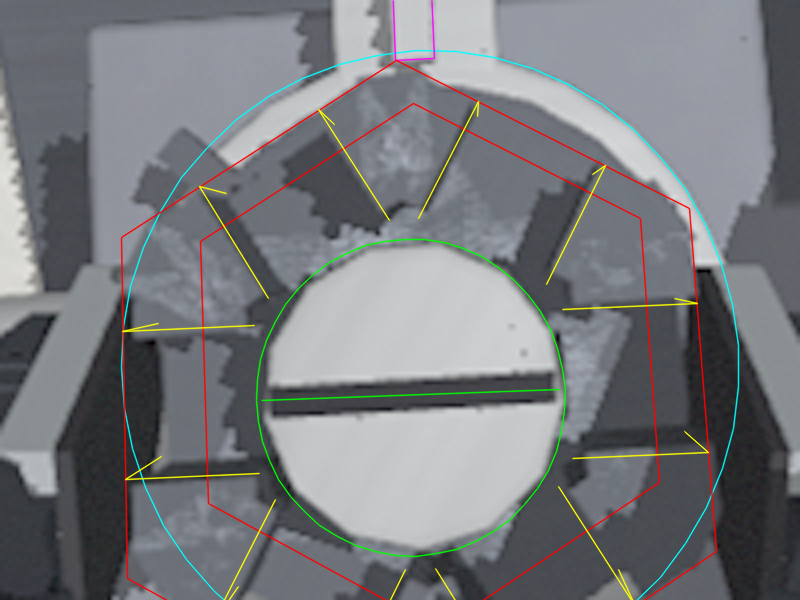

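The overlay matches at about 1.3 rad, and the lug is now visible at crop (180,170), heading for the tab at (410,30). I'll drop a little, since the jaws crept up, and continue to -30°.

Emit:
jog_arm:
  motion:
    - [0.1,0,-0.5,0,130]
    - [0.1,0,-0.4,-3,130]
    - [0,0,0,-4,130]
    - [0,0,0,-4,130]
    - [0,0,0,-4,130]
    - [0,0,0,-4,130]
    - [0,0,0,-4,130]
    - [0,0,0,-4,130]
  squeeze: 30

```text
t: 7.43
tcp_pos: [0.5661, 0.0988, 0.1338]
tool_rot: [0.003, 1.0, -0.005, 0.014]
force: [-1.4, -2.6, 0.6]
finger_gap: 0.659
```

```bash
python3 -c "
from h import *
st()"
```

```text
t 7.43 tcp [0.5661 0.0988 0.1338] h -18.9 y 2.3 v 23.6 mm jaw ang rel y -29.4 F [-1.4 -2.6  0.6] T [2.1  0.01 1.36] gap mm 56.0 q6 -1.57
```

Emit:
jog_arm:
  motion:
    - [0,0,0,0,45]
    - [0,0,0.5,0,40]
    - [0,0,2.5,0,40]
    - [0,0,2,0,40]
    - [0,0,0,6.8,40]
    - [0,0,0,6.8,40]
    - [0,0,0,6.8,40]
    - [0,0,0,6.8,40]

```text
t: 8.1
tcp_pos: [0.5703, 0.099, 0.1901]
tool_rot: [-0.245, 0.969, -0.002, 0.02]
force: [0.5, 0.8, -0.3]
finger_gap: 0.842
```

```bash
python3 -c "
from h import *
st()
d=snap('wrist'); overlay(d,'w9.png',220,130,200,150,4,1.8)"
```

```text
t 8.10 tcp [0.5703 0.099  0.1901] h -15.0 y 0.5 v 79.9 mm jaw ang rel y -0.7 F [ 0.5  0.8 -0.3] T [-0.02  0.01 -0.02] gap mm 71.6 q6 -2.10
```

View pics/w9.png

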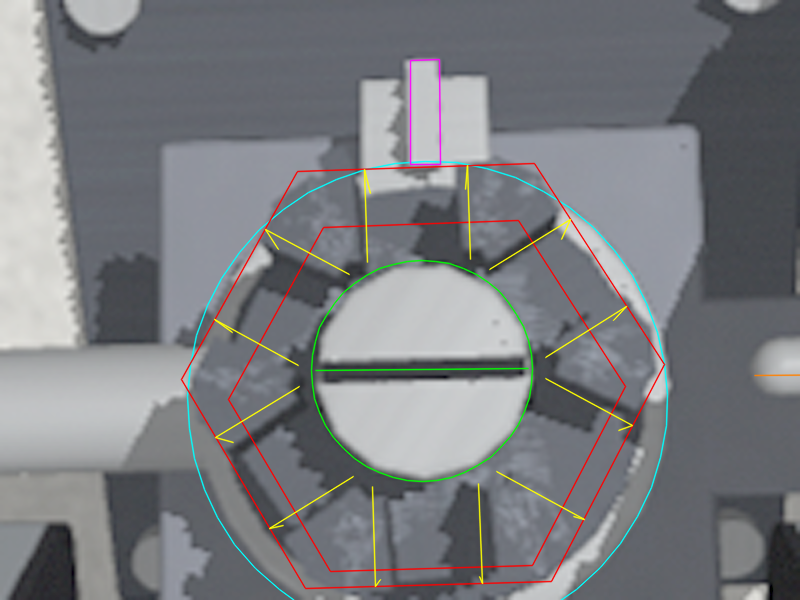

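The overlay matches at about 1.8 rad, so the nut is just short of tight. I'll regrasp at +32° for the final stroke to 0°.

Emit:
jog_arm:
  motion:
    - [0,0,0,6.8,40]
    - [0,0,0,6.8,40]
    - [0,0,-0.5,6.8,40]
    - [0,0,-0.5,6.8,40]
    - [0,0,-1,5.5,40]
    - [0,0,-2,0,40]
    - [-0.1,0,-1.5,0,40]
    - [0,0,-1,0,40]
    - [0,0,-0.5,0,40]

```text
t: 8.9
tcp_pos: [0.5754, 0.0996, 0.1258]
tool_rot: [-0.514, 0.857, 0.002, 0.027]
force: [-0.5, -1.2, 0.2]
finger_gap: 0.843
```

```bash
python3 -c "
from h import *
st()
d=snap('wrist','w10.png')"
```

```text
t 8.90 tcp [0.5754 0.0996 0.1258] h -10.3 y -1.4 v 15.6 mm jaw ang rel y 32.8 F [-0.5 -1.2  0.2] T [0.   0.04 0.01] gap mm 71.6 q6 -2.72
```

View pics/w10.png

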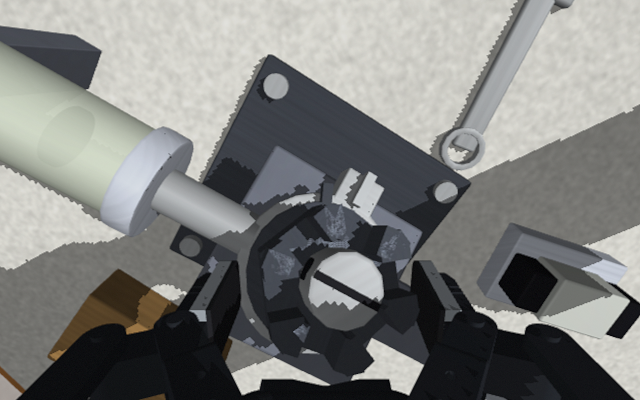

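Emit:
jog_arm:
  motion:
    - [-0.4,-0.1,0,0,40]
    - [0,0,0,0,130]
    - [0,0,0,0,130]
    - [0,0,0,0,130]
    - [0,0,0,0,130]
  squeeze: 40

```text
t: 9.37
tcp_pos: [0.5705, 0.0988, 0.1262]
tool_rot: [-0.514, 0.857, 0.002, 0.027]
force: [0.6, 0.6, -3.6]
finger_gap: 0.704
```

```bash
python3 -c "
from h import *
st()"
```

```text
t 9.37 tcp [0.5705 0.0988 0.1262] h -15.0 y 0.2 v 16.0 mm jaw ang rel y 32.8 F [ 0.6  0.6 -3.6] T [ 0.01 -0.02  0.06] gap mm 59.9 q6 -2.72
```

Emit:
jog_arm:
  motion:
    - [0,0,0,-4,130]
    - [0,0,0,-4,130]
    - [0,0,0,-4,130]
    - [0,0,0,-4,130]
    - [0,0,0,-4,130]
  squeeze: 40

```text
t: 9.78
tcp_pos: [0.569, 0.0986, 0.1312]
tool_rot: [-0.355, 0.935, -0.002, 0.025]
force: [-1.2, -3.5, 1.5]
finger_gap: 0.666
```

```bash
python3 -c "
from h import *
st()
d=snap('wrist'); overlay(d,'w11.png',220,170,200,150,4,2.15)"
```

```text
t 9.78 tcp [0.569  0.0986 0.1312] h -16.4 y 0.7 v 21.0 mm jaw ang rel y 12.5 F [-1.2 -3.5  1.5] T [0.66 0.6  0.79] gap mm 56.6 q6 -2.34
```

View pics/w11.png

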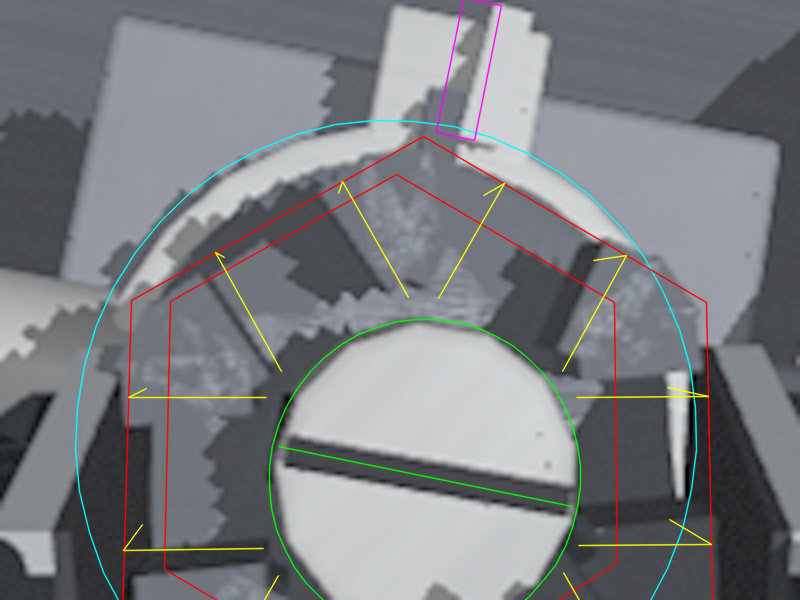

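The tab (crop 510,80) has started to move right of its rest outline, so the nut is past tight at about 2.1. I'll ease to 0°.

Emit:
jog_arm:
  motion:
    - [0,0,-0.2,-4,130]
    - [0,0,-0.1,-4,130]
    - [0,0,0,-3,130]
    - [0,0,0,-1.5,130]
    - [0,0,0,0,130]
  squeeze: 60

```text
t: 10.25
tcp_pos: [0.5688, 0.0982, 0.1295]
tool_rot: [-0.254, 0.967, -0.005, 0.024]
force: [0.2, -2.6, -2.1]
finger_gap: 0.643
```

```bash
python3 -c "
from h import *
st()
d=snap('wrist'); overlay(d,'w12.png',220,170,200,150,4,2.35)"
```

```text
t 10.25 tcp [0.5688 0.0982 0.1295] h -16.8 y 0.6 v 19.3 mm jaw ang rel y 0.3 F [ 0.2 -2.6 -2.1] T [0.82 0.2  0.96] gap mm 54.6 q6 -2.11
```

View pics/w12.png

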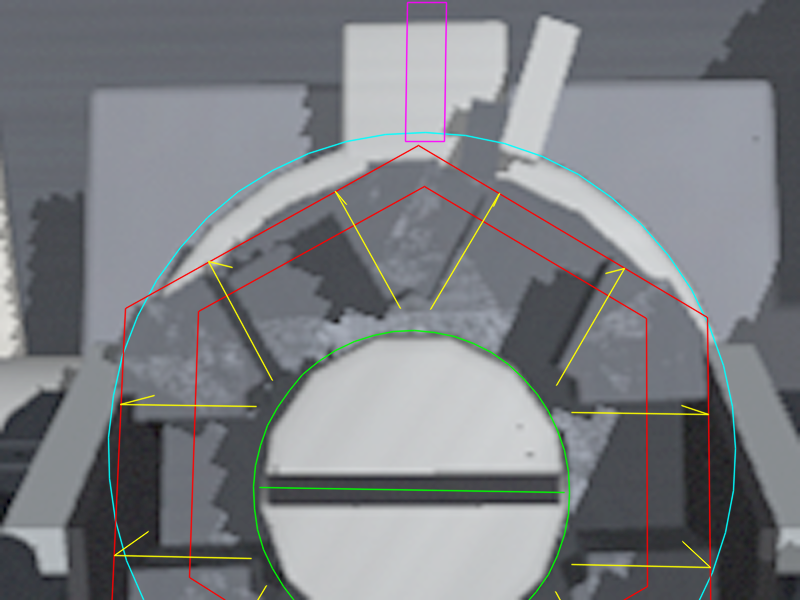

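The tab now leans about 18–19° from its rest outline (crop 518,155 to 560,25), roughly 0.33 rad. The slots are in line with the stud's dark line. I'll open slightly, because the pin tip is close behind the finger, and lift.

Emit:
jog_arm:
  motion:
    - [0.05,-0.1,0,0,75]
    - [0,0,0,0,72]
    - [0,0,0.5,0,70]
    - [0,0,2,0,70]
    - [0,0,2.5,0,70]
    - [0,0,1.0,0,70]
    - [0,0,0,0,70]

```text
t: 10.88
tcp_pos: [0.5714, 0.0971, 0.1939]
tool_rot: [-0.252, 0.967, -0.005, 0.027]
force: [0.8, -0.4, -0.3]
finger_gap: 0.726
```

```bash
python3 -c "
from h import *
st()
d=snap('wrist','w13f.png'); overlay(d,'w13.png',220,120,240,180,3,2.35)"
```

```text
t 10.88 tcp [0.5714 0.0971 0.1939] h -15.0 y -1.7 v 83.7 mm jaw ang rel y 0.1 F [ 0.8 -0.4 -0.3] T [ 0.02 -0.04  0.01] gap mm 61.7 q6 -2.11
```

View pics/w13.png

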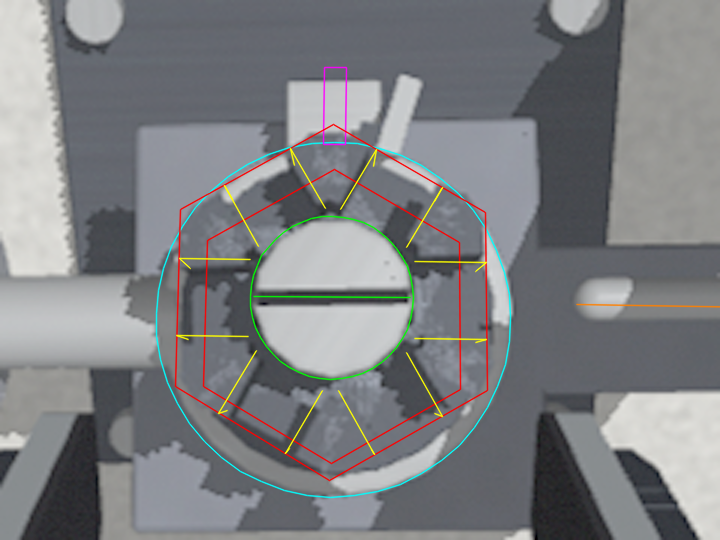

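View pics/w13f.png

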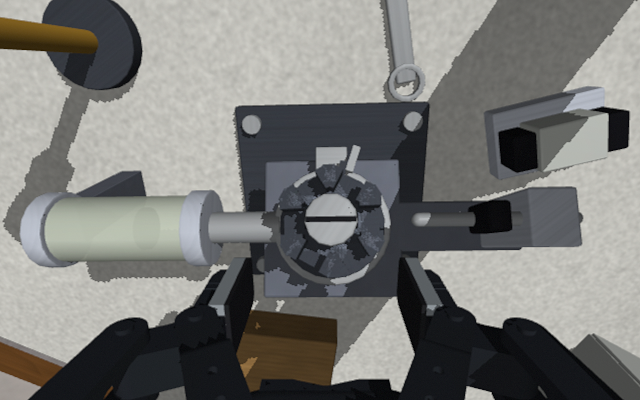

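```bash
python3 -c "
from h import *
d=load('wrist')
def onz(u,v,z):
    F=frame(); e=d['eye']; r=p3(d,u,v,1.0)-e; n=F[:,2]; p0=O+n*z/1000
    return W2S(e+r*((p0-e)@n)/(r@n))[0]
for (u,v) in [(395,150),(408,78)]:
    s=onz(220+u/3-.5,120+v/3-.5,6); print(s.round(1), np.arctan2(s[1],-s[0]).round(3))
overlay(d,'w14.png',420,150,180,135,4)
F=frame(); xh=np.array([F[1,1],-F[0,1],0])
P=cloud(d)
for u,v in [(490,205),(490,216),(500,210),(480,225)]: print(u,v,W2S(P[v,u]).round(1))
"
```

```text
[-36.9  13.5   6. ] 0.351
[-53.6  16.4   6. ] 0.297
490 205 [[-7.  80.8 61.3]]
490 216 [[-1.3 79.9 62.7]]
500 210 [[-4.4 85.  62.7]]
480 225 [[ 2.5 79.4 51.4]]
```

View pics/w14.png

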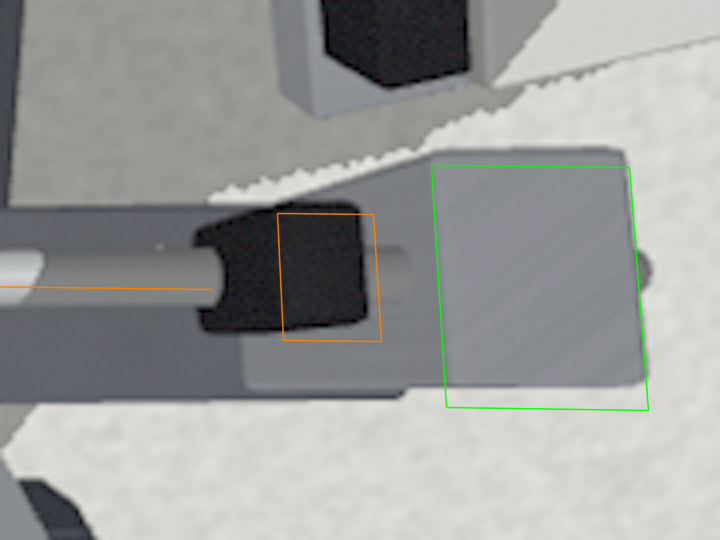

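The tab angle measures about 0.30–0.35 rad past rest, so the nut is near 2.32–2.35. The knob top is at crop (320,265) and the guide at (540,270), consistent with yaw about 1° larger than assumed. Next is the knob approach.

```bash
sed -i 's/deg2rad(119.1)/deg2rad(120.0)/' h.py; python3 -c "
from h import *
st(); s=sense(); print('tool z',R.from_quat(s['tool_rot']).apply([0,0,1]))
F=frame(); xh=np.array([F[1,1],-F[0,1],0])
for y in (84,86,48): 
  t=O-.024*xh+y/1e3*F[:,1]; print(y,t.round(4),'d cm',((t-s['tcp_pos'])*100).round(1))
print('yhat',F[:,1])
"
```

```text
t 10.93 tcp [0.5714 0.0971 0.1933] h -15.1 y -1.5 v 83.1 mm jaw ang rel y -0.8 F [0.2 0.1 0. ] T [-0.08  0.02 -0.05] gap mm 61.8 q6 -2.11
tool z [ 0.05414541  0.00382648 -0.99852573]
84 [0.5209 0.1666 0.1102] d cm [-5.   7.  -8.3]
86 [0.5199 0.1684 0.1102] d cm [-5.1  7.1 -8.3]
48 [0.5389 0.1355 0.1102] d cm [-3.2  3.8 -8.3]
yhat [-0.5        0.8660254  0.       ]
```

Emit:
jog_arm:
  motion:
    - [-1.7,2.4,0,0.8,195]
    - [-1.7,2.3,0,0,195]
    - [-1.6,2.3,0,0,195]
    - [0,0,0,0,195]
    - [0,0,0,0,195]
    - [0,0,0,0,195]
  squeeze: 20

```text
t: 11.43
tcp_pos: [0.5196, 0.1683, 0.1919]
tool_rot: [-0.257, 0.966, -0.005, 0.027]
force: [0.3, 0.2, -0.6]
finger_gap: 0.236
```

```bash
python3 -c "
from h import *
st()
d=snap('wrist','w15.png')
"
```

```text
t 11.43 tcp [0.5196 0.1683 0.1919] h -24.3 y 86.1 v 81.7 mm jaw ang rel y -0.2 F [ 0.3  0.2 -0.6] T [ 0.02 -0.01  0.07] gap mm 20.1 q6 -1.98
```

View pics/w15.png

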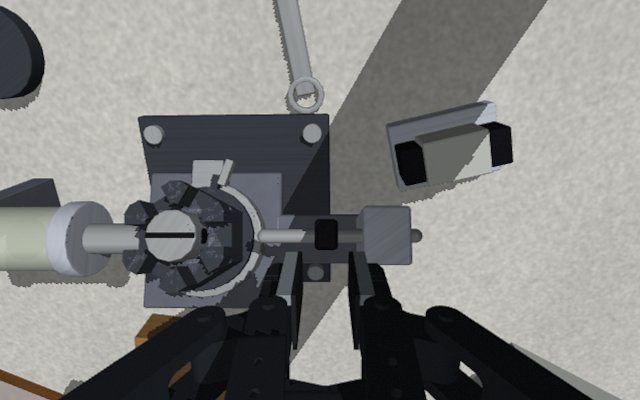

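The knob (326,234) sits between the tips (298 and 349, centre 323), so it lines up. The finger-to-guide gap is tight, so I'll close a bit more and descend.

Emit:
jog_arm:
  motion:
    - [0,0,-0.8,0,205]
    - [0,0,-0.8,0,205]
    - [0,0,-0.5,0,205]
    - [0,0,0,0,205]

```text
t: 11.82
tcp_pos: [0.5223, 0.1657, 0.1683]
tool_rot: [-0.255, 0.966, -0.005, 0.028]
force: [0.4, 0.7, 0.7]
finger_gap: 0.198
```

```bash
python3 -c "
from h import *
st()
d=snap('wrist'); crop(d,'w16.png',240,150,180,135,4,.6)
"
```

```text
t 11.82 tcp [0.5223 0.1657 0.1683] h -23.3 y 82.5 v 58.1 mm jaw ang rel y -0.5 F [0.4 0.7 0.7] T [0.18 0.04 0.02] gap mm 16.9 q6 -1.98
```

View pics/w16.png

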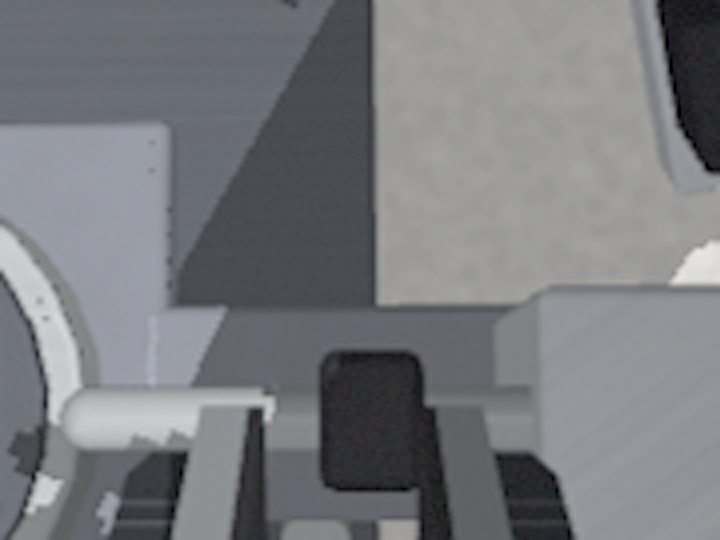

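The knob (crop centre 371) is about 2 mm to +y of the jaw centre (351). I'll correct that and finish the descent.

Emit:
jog_arm:
  motion:
    - [-0.12,0.2,0,0,205]
    - [0,0,0,0,205]
    - [-0.05,0.08,-0.5,0,205]
    - [-0.03,0.05,-0.4,0,205]
    - [0,0,0,0,205]

```text
t: 12.28
tcp_pos: [0.5211, 0.1687, 0.1588]
tool_rot: [-0.255, 0.967, -0.006, 0.028]
force: [0.4, -0.3, 0.6]
finger_gap: 0.197
```

```bash
python3 -c "
from h import *
st()
d=snap('wrist'); crop(d,'w17.png',240,150,180,135,4,.6)
"
```

```text
t 12.28 tcp [0.5211 0.1687 0.1588] h -22.9 y 85.7 v 48.6 mm jaw ang rel y -0.5 F [ 0.4 -0.3  0.6] T [-0.04  0.05 -0.  ] gap mm 16.8 q6 -1.97
```

View pics/w17.png

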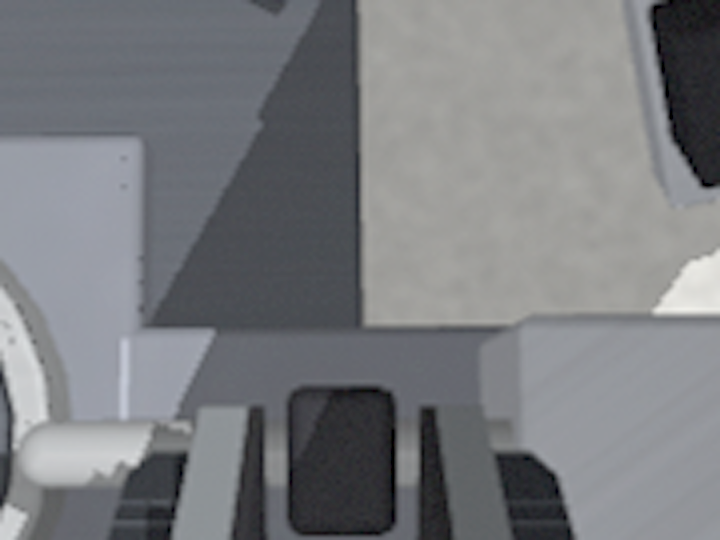

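Knob centred between the pads. I'll drop a hair and close.

Emit:
jog_arm:
  motion:
    - [0,0,-0.2,0,205]
    - [0,0,0,0,240]
    - [0,0,0,0,240]
    - [0,0,0,0,240]
    - [0.25,-0.45,0,0,240]
    - [0.3,-0.5,0,0,240]
    - [0,0,0,0,240]
  squeeze: 20

```text
t: 12.92
tcp_pos: [0.5265, 0.1597, 0.1569]
tool_rot: [-0.255, 0.966, -0.005, 0.028]
force: [1.2, -1.1, -1.1]
finger_gap: 0.134
```

```bash
python3 -c "
from h import *
st()
d=snap('wrist','w18.png')
"
```

```text
t 12.92 tcp [0.5265 0.1597 0.1569] h -22.7 y 75.2 v 46.7 mm jaw ang rel y -0.4 F [ 1.2 -1.1 -1.1] T [-0.22  0.05  0.07] gap mm 11.4 q6 -2.00
```

View pics/w18.png

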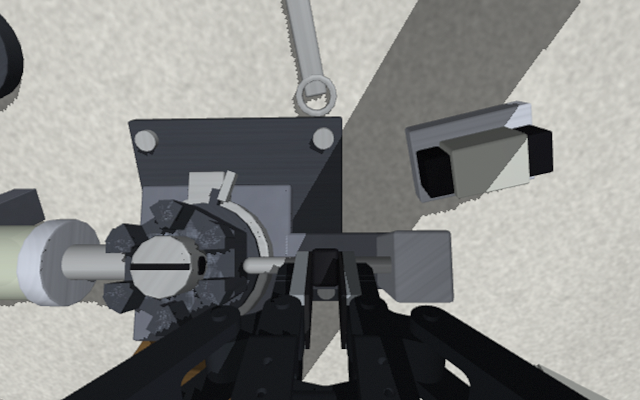

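The knob is held at (327,268), and the pin tip (248,266) points at the slot and the cotter hole (202,265). Pushing on.

Emit:
jog_arm:
  motion:
    - [0.3,-0.5,0,0,240]
    - [0.3,-0.5,0,0,240]
    - [0.3,-0.5,0,0,240]
    - [0,0,0,0,240]

```text
t: 13.3
tcp_pos: [0.5359, 0.1436, 0.1569]
tool_rot: [-0.255, 0.967, -0.004, 0.028]
force: [-0.4, -1.1, -0.8]
finger_gap: 0.129
```

```bash
python3 -c "
from h import *
st()
"
```

```text
t 13.30 tcp [0.5359 0.1436 0.1569] h -22.5 y 56.6 v 46.7 mm jaw ang rel y -0.5 F [-0.4 -1.1 -0.8] T [0.07 0.09 0.08] gap mm 10.9 q6 -2.03
```

Emit:
jog_arm:
  motion:
    - [0.25,-0.4,0,0,240]
    - [0.2,-0.3,0,0,240]
    - [0.1,-0.2,0,0,240]
    - [0,0,0,0,240]

```text
t: 13.63
tcp_pos: [0.54, 0.1368, 0.1569]
tool_rot: [-0.253, 0.967, 0.0, 0.027]
force: [1.6, -0.9, -1.9]
finger_gap: 0.132
```

```bash
python3 -c "
from h import *
st()
d=snap('wrist','w19.png')
"
```

```text
t 13.63 tcp [0.54   0.1368 0.1569] h -22.4 y 48.6 v 46.7 mm jaw ang rel y -0.7 F [ 1.6 -0.9 -1.9] T [-0.18 -0.1   0.12] gap mm 11.2 q6 -2.05
```

View pics/w19.png

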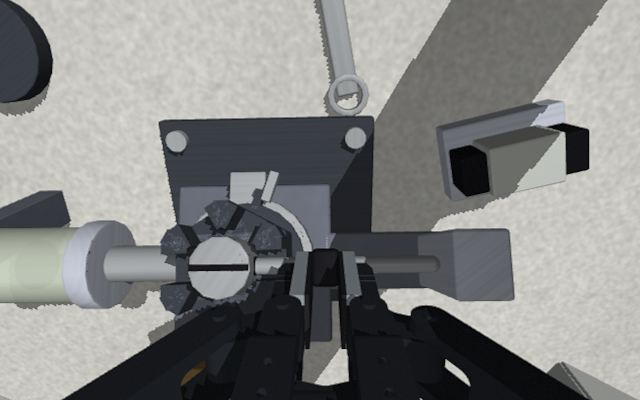

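Pin is through the slot. A final gentle push against the stop follows.

Emit:
jog_arm:
  motion:
    - [0.1,-0.18,0,0,240]
    - [0.1,-0.18,0,0,240]
    - [0,0,0,0,240]

```text
t: 13.93
tcp_pos: [0.5399, 0.1368, 0.1569]
tool_rot: [-0.252, 0.967, 0.004, 0.026]
force: [0.6, -1.5, -1.9]
finger_gap: 0.13
```

```bash
python3 -c "
from h import *
st()
"
```

```text
t 13.93 tcp [0.5399 0.1368 0.1569] h -22.5 y 48.6 v 46.7 mm jaw ang rel y -0.8 F [ 0.6 -1.5 -1.9] T [-0.22 -0.08  0.16] gap mm 11.0 q6 -2.06
```

Pushing no longer moves the knob, so it is on its end stop. Releasing and lifting clear.

Emit:
jog_arm:
  motion:
    - [0,0,0,0,185]
    - [0,0,0,0,185]
    - [0,0,0,0,185]
    - [0,0,0.6,0,185]
    - [0,0,1,0,185]
    - [0,0,2,0,185]
    - [0,0,3,0,185]
    - [-2,0,3,0,185]
    - [-2,0,3,0,185]
    - [0,0,0,0,185]

```text
t: 14.77
tcp_pos: [0.501, 0.1321, 0.2908]
tool_rot: [-0.251, 0.968, 0.001, 0.026]
force: [0.3, 0.3, -0.3]
finger_gap: 0.277
```

```bash
python3 -c "
from h import *
st()
d=snap('wrist','w20f.png'); crop(d,'w20.png',220,150,200,150,4,.6)
d=snap('top','t20.png'); d=snap('scene','s20.png')
"
```

```text
t 14.77 tcp [0.501  0.1321 0.2908] h -58.5 y 64.1 v 180.6 mm jaw ang rel y -0.9 F [ 0.3  0.3 -0.3] T [-0.05  0.02  0.05] gap mm 23.6 q6 -2.05
```

View pics/w20f.png

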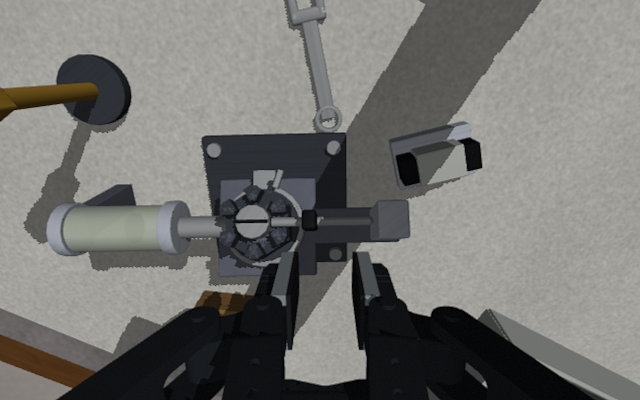

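View pics/s20.png

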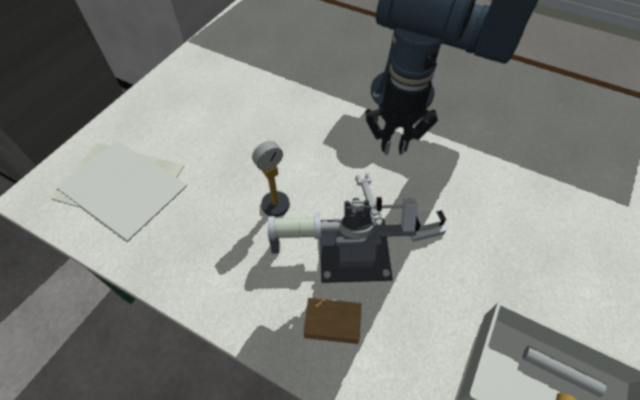

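Bystanders look unmoved in the scene view: gauge (270,180), carton (333,320), valve (430,228), spanner (367,190). The knob (309,219) is close to the nut in the wrist view. I'll quantify the knob travel and nut angle.

```bash
python3 -c "
from h import *
d=load('wrist'); P=cloud(d)
S=W2S(P.reshape(-1,3)).reshape(P.shape)
m=(S[...,2]>55)&(S[...,2]<66)&(abs(S[...,0])<15)&(S[...,1]>25)&(S[...,1]<100)&(np.arange(400)[:,None]<245)
vv,uu=np.nonzero(m); print(m.sum(),uu.min(),uu.max(),vv.min(),vv.max()); print('knob y',S[m][:,1].min(),S[m][:,1].max(),'x',S[m][:,0].mean())
m=(S[...,2]>49.5)&(S[...,2]<55)&(abs(S[...,0])<25)&(S[...,1]>75)&(S[...,1]<150); print('guide y',np.percentile(S[m][:,1],[1,99]))
import h
src=open('h.py').read()
d2=dict(d)
import re
s=src.replace('[-8,80,62],[8,80,62],[8,92,62],[-8,92,62]','[-8,42,62],[8,42,62],[8,54,62],[-8,54,62]').replace('[[0,46,40],[0,80,40]]','[[0,8,40],[0,42,40]]')
exec(s); overlay(d,'w21.png',215,145,120,90,6,2.35)
"
```

```text
298 301 315 209 229
knob y 42.64697226947922 54.05479118744943 x -0.18830641439531223
guide y [105.3708551  130.73609321]
```

View pics/w21.png

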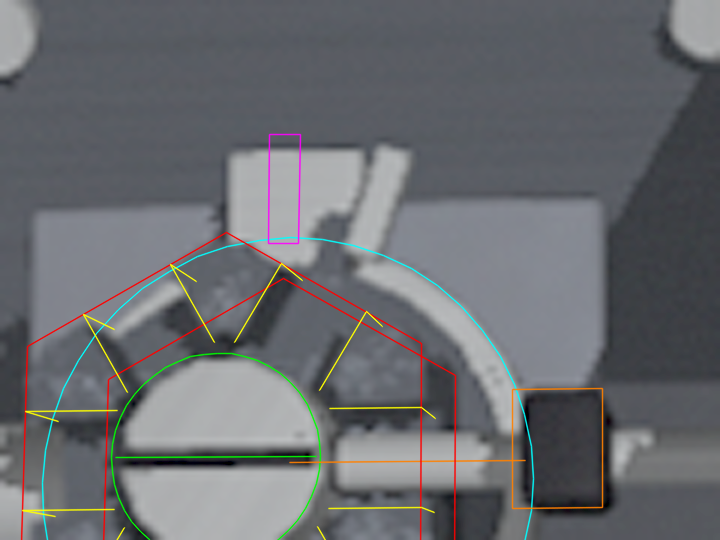

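```bash
python3 -c "
from h import *
st(); print(sign_off())"
```

```text
t 14.92 tcp [0.501  0.1318 0.2854] h -58.7 y 63.8 v 175.2 mm jaw ang rel y -0.9 F [ 0.3 -0.7  0.6] T [-0.07 -0.03 -0.  ] gap mm 23.5 q6 -2.05
the job is handed in; nothing more can be done
None
```

I tightened the castle nut in three gripped strokes, from about 0.27 rad to the first slot after tight. I then slid the locking pin home by its knob until it stopped, let go and lifted clear. The job was handed in at about 15 s with no verdict reported.

What my last checks showed:
- **Nut:** the tab was pushed about 0.30–0.35 rad past its rest position, which puts castle_nut at about 2.30–2.35 (allowed 2.23–2.47). The slot overlay at 2.35 matched the picture.
- **Pin:** the knob measured 42.6–54.1 mm from the stud axis, which is about 37.7 mm of travel (needs over 34 mm). A last push against it did not move it further.
- **Bystanders:** gauge, valve, carton and spanner looked unmoved in the scene picture. I judged this by eye and did not measure their positions.
- **Robot:** it was clear of everything, with about zero force at the wrist.

Small disagreements:
- The first yaw estimate for the stud was about 1° off. I corrected it before moving the pin.
- The tool picked up a tilt of about 3° during the strokes, with no effect on the result that I could see.

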